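Find the loose terminal bolt and hold its guard open

TASK

One of the three bolts on the black terminal block has worked loose: tap all three bolt heads firmly with the fingers, one at a time from left to right, and notice which one sinks. Then take the orange guard of that loose bolt by its round grip, lift it to about 50 degrees or more, and finish while still holding it up there, so that I can get a wrench on the bolt. Leave the guards of the two tight bolts shut, and do not push aside or knock over the loose things that lie around.

Things in the scene. Friction and masses are not known exactly. Their poses are not given: they have to be found in the camera images.
- terminal_block: black plastic three-pole terminal block, fixed to the bench: 66 mm deep (28 mm before to 38 mm behind the origin), 284 mm wide with its ears, 34 mm high, partition walls up to 46 mm. Origin on the bench under the middle bolt; x points to the far side, y left along the row of bolts, z up. Bolts at y = +75 mm (left), 0 (middle), -75 mm (right).
- bolt_left_top (a point): centre of the top of the left bolt's steel hexagon head (22 mm over corners), 54 mm above the bench at first, 10 mm proud of the guard frame round it; moves with the bolt. A tight bolt does not give when tapped; the loose one sinks 6 mm under about 3 N (press with 5 to 8 N to be sure) and stays down. All three look alike.
- bolt_left (a joint): how far the left bolt has sunk, m: 0 at the start, 0.006 if loose and pushed fully down; it does not come back up. The body of the same name is the bolt.
- guard_left_grip (a point): centre of the round grip of the left bolt's orange guard: an upright disc 22 mm in diameter, 12 mm thick along the block's y, ending a tongue 12 mm thick; 62 mm before the bolt, free in front of the block, 41 mm above the bench when shut. Pinch it from above, fingers closing along the block's y; it can turn between the fingers as the guard rises.
- guard_left_hinge (a point): centre of the left guard's hinge axis (along the block's y), 28 mm behind the bolt, 41 mm above the bench; 90 mm from the centre of the grip.
- guard_left (a joint): opening of the left bolt's guard, rad: 0 shut (lying flat round the bolt head), up to 1.5; the near end with the grip rises and swings back to the far side. A light spring (1 to 2 N at the grip) shuts it if it is let go.
- bolt_middle_top (a point): centre of the top of the middle bolt's steel hexagon head (22 mm over corners), 54 mm above the bench at first, 10 mm proud of the guard frame round it; moves with the bolt. A tight bolt does not give when tapped; the loose one sinks 6 mm under about 3 N (press with 5 to 8 N to be sure) and stays down. All three look alike.
- bolt_middle (a joint): how far the middle bolt has sunk, m: 0 at the start, 0.006 if loose and pushed fully down; it does not come back up. The body of the same name is the bolt.
- guard_middle_grip (a point): centre of the round grip of the middle bolt's orange guard: an upright disc 22 mm in diameter, 12 mm thick along the block's y, ending a tongue 12 mm thick; 62 mm before the bolt, free in front of the block, 41 mm above the bench when shut. Pinch it from above, fingers closing along the block's y; it can turn between the fingers as the guard rises.
- guard_middle_hinge (a point): centre of the middle guard's hinge axis (along the block's y), 28 mm behind the bolt, 41 mm above the bench; 90 mm from the centre of the grip.
- guard_middle (a joint): opening of the middle bolt's guard, rad: 0 shut (lying flat round the bolt head), up to 1.5; the near end with the grip rises and swings back to the far side. A light spring (1 to 2 N at the grip) shuts it if it is let go.
- bolt_right_top (a point): centre of the top of the right bolt's steel hexagon head (22 mm over corners), 54 mm above the bench at first, 10 mm proud of the guard frame round it; moves with the bolt. A tight bolt does not give when tapped; the loose one sinks 6 mm under about 3 N (press with 5 to 8 N to be sure) and stays down. All three look alike.
- bolt_right (a joint): how far the right bolt has sunk, m: 0 at the start, 0.006 if loose and pushed fully down; it does not come back up. The body of the same name is the bolt.
- guard_right_grip (a point): centre of the round grip of the right bolt's orange guard: an upright disc 22 mm in diameter, 12 mm thick along the block's y, ending a tongue 12 mm thick; 62 mm before the bolt, free in front of the block, 41 mm above the bench when shut. Pinch it from above, fingers closing along the block's y; it can turn between the fingers as the guard rises.
- guard_right_hinge (a point): centre of the right guard's hinge axis (along the block's y), 28 mm behind the bolt, 41 mm above the bench; 90 mm from the centre of the grip.
- guard_right (a joint): opening of the right bolt's guard, rad: 0 shut (lying flat round the bolt head), up to 1.5; the near end with the grip rises and swings back to the far side. A light spring (1 to 2 N at the grip) shuts it if it is let go.
- capacitor: dark blue cylindrical capacitor 16 mm in diameter, 43 mm high with its leads, standing upright on the bench, loose; origin under its centre. A bystander.
- flux_tin: round tin with an orange lid, 50 mm in diameter, 18 mm high, loose on the bench; origin under its centre. A bystander.
- tape_roll: roll of orange tape lying flat, 61 mm in diameter, 12 mm high, loose on the bench; origin under its centre. A bystander.

How it is judged:
By the outcome, as a careful person would: the job done as asked, in the order asked, and still so for the second after the job is handed in, while the arm keeps its last pose, push and grip.
It also fails if it takes over 48 s, if anything falls off the work surface, if the arm or the gripper's body presses on something with over 40 N, if the wrist force passes 120 N, or if a joint passes its speed limit or range.

ROBOT

A 6-joint arm with a two-finger parallel gripper is mounted at the origin on a cart in front of the work surface, level with it; the furniture and walls round the work are solid. World frame = base frame: x ahead of the robot, y to its left, z up, the work surface at z = 0. Lengths are in m, angles in rad, forces in N, time in s.
With the tool pointing down it reaches from about 0.4 to 0.825 m from the base axis. Payload 7 kg.
Tool frame: the origin (TCP) lies midway between the tips of the shut fingers; the grasp point (between the pads) lies 19 mm behind it; z points along the fingers, y is the line along which they close (so a half turn about z gives the same grasp; the last joint's range is limited). The gripper opens to 88 mm and grips with 3 to 60 N. Pads are 19 mm wide; open, the fingers measure 130 mm over their backs; the gripper's body (78 mm by 193 mm) begins 47 mm behind the grasp point.
Start: joints at [0.288, 0.359, 0.012, 0, -1.224, -0.288], TCP at [0.675, -0, 0.205] pointing down, gripper open.
Joint ranges: [-3.07, 3.07], [-1.43, 2.12], [-1.02, 1.25], [-3.03, 1.67], [-3.05, -0], [-3.03, 3.03]. Speed limits (rad/s): [2.39, 2.39, 3.01, 3.14, 3.14, 3.14].

INTERFACE

Orientations are given as [roll, pitch, yaw] about the fixed x, y, z axes, in that order (R = Rz(yaw) Ry(pitch) Rx(roll)).
In Python, from station import monitor, viewer, arm gives the robot as it stands.
- The arm moves only by the tool move_arm, never from a script. Its argument "deltas" is a list that holds one entry, the list of rows, each a list of 7 numbers: the turn, a rotation vector about the tool's x, y, z in degrees, then the shift along the tool's x, y, z in m, then the finger opening in m, from 0 to 0.0876. A call has 1 to 12 rows; each row is the pose to reach, as a shift and turn from the pose commanded when the call began, along the tool's axes at that moment; what a row does not reach only later rows make up. A row lasts 1/12 s, in which the tool goes at most 41.7 mm and 7.16 degrees, less where a joint would pass 70% of its speed; a pose out of reach is approached as far as the arm can. A call with a gripper value outside its range is refused whole. The fingers move at their own pace and stop on an object; "force" is the grip in N (left out, the last holds). Time passes only in rows, so rows that repeat a pose let the fingers close. It gives the time, the measured TCP pose, the force and the opening at its end, in the units of the state.
- monitor.get_state(): the state, without advancing time (a new reading comes with each control period).
- viewer.grab_frame(name): name is "scene" or "side" or "wrist"; returns a dict with "frame" (400x640x3 uint8, blue, green, red), "vfov" (degrees; the focal length in pixels is half the picture's height over the tangent of half this angle, whatever the lens; pixels are square), "cx", "cy" (the principal point, pixels), "xyz" and "orientation" of the camera in the world; the wrist camera has in their place "hand_eye" (4x4, takes a point from camera to tool coordinates, whose origin is the TCP and whose axes are the flange's). Camera axes: x right, y down, z forward; pixel columns grow to the right and rows downward; lengths in m; the calibration is good to about 2 mm. The wrist camera is an equidistant fisheye: a pixel r from the principal point sees the ray r / f radians off the axis. A picture is of the moment at which its call begins: read the wrist's pose just before it. There is no depth.
- arm.job_done(): hands the job in, once; it reports no verdict.
The state is a dict: "t": time; "q": joint angles; "qd": joint speeds; "joint_efforts": joint torques, N m; "eef_pos": TCP position; "ee_rot": TCP orientation; "force": force on the tool from outside, world axes, zero at the start; "moment": the same for the moment, N m; "width": finger opening in m.
Only numpy, scipy, OpenCV 4.12 (cv2) and the standard library are available. Lean on these libraries where they do the work, as an engineer would, in place of code of your own. Each camera call takes 0.05 s, during which the arm holds its last target. There are 200 camera calls.

## Working session

There is one attempt and no reset: what is moved stays moved. The work goes in short steps, Python scripts to look and compute and a tool call to move; the robot and the scene stay as the last step left them, time stands still between calls to the robot, and variables do not carry over. Pictures are saved under pics/ and viewed, on a budget of 10 in all, crops included, one or two more only if the job needs it, and the job is handed in when it is done.

Besides the shell and the picture viewer there is one more tool, called after ">>>" by a JSON object that holds its "op" and its "data". move_arm: Moves the arm, as the interface text tells. Its arguments: {"type":"object","properties":{"deltas":{"type":"array","items":{"type":"array","items":{"type":"array","items":{"type":"number"}}}},"force":{"type":"number"}},"required":["deltas"]}

```bash
mkdir -p pics; python3 - <<'E'
from station import monitor, viewer, arm
import cv2,json
s=monitor.get_state();print(s)
for n in ["scene","side","wrist"]:
    f=viewer.grab_frame(n);cv2.imwrite(f"pics/{n}0.png",f["frame"]);print(n,{k:v for k,v in f.items() if k!="frame"})
E
```

```text
{'t': 0.0, 'q': array([ 2.88110067e-01,  3.59400388e-01,  1.10516749e-02, -3.53765072e-04,
       -1.22411674e+00, -2.88109501e-01]), 'qd': array([ 0.000542  ,  0.00103706, -0.00103446,  0.00011297, -0.00098155,
        0.00010889]), 'joint_efforts': array([-8.00930356e-04, -5.82726967e+01,  2.93058443e+01,  6.99745238e+00,
        6.93249181e-03, -2.06530804e-04]), 'eef_pos': array([ 6.74462034e-01, -2.59077906e-05,  2.03810222e-01]), 'ee_rot': array([ 3.13989782e+00, -1.55459199e-04, -1.57091611e+00]), 'force': array([-0.09090175,  0.79890971, -0.65392643]), 'moment': array([ 0.00538838,  0.00072617, -0.00472103]), 'width': 0.08761821735814918}
scene {'vfov': 46.865061362667255, 'cx': 323.63694822986866, 'cy': 198.60517364236915, 'xyz': array([-0.04846414, -0.70004601,  0.66077523]), 'orientation': array([-2.07186649,  0.01341164, -0.59832344])}
side {'vfov': 42.91721735874608, 'cx': 328.1986426819131, 'cy': 196.5728824966035, 'xyz': array([ 0.30600052, -0.72084336,  0.59604265]), 'orientation': array([-2.08890928e+00,  6.97657544e-04, -2.61330957e-01])}
wrist {'vfov': 65.70646984690485, 'cx': 322.1815997512849, 'cy': 199.91585517863166, 'hand_eye': array([[-2.14708534e-04, -9.51941094e-01, -3.06281092e-01,
         8.48798771e-02],
       [ 9.99999914e-01, -3.12828006e-04,  2.71271460e-04,
        -9.46677158e-04],
       [-3.54047754e-04, -3.06281007e-01,  9.51941080e-01,
        -1.79398288e-01],
       [ 0.00000000e+00,  0.00000000e+00,  0.00000000e+00,
         1.00000000e+00]])}
```

View pics/scene0.png

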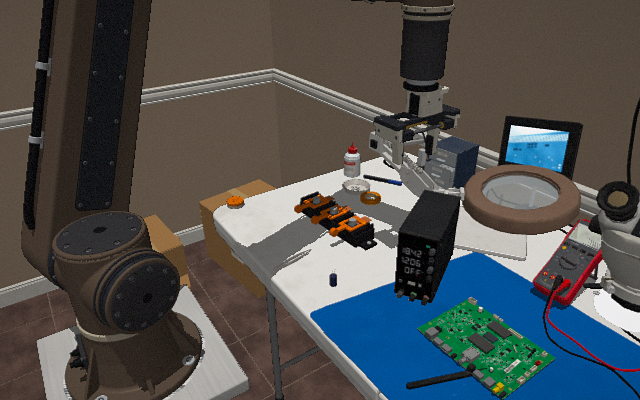

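View pics/wrist0.png

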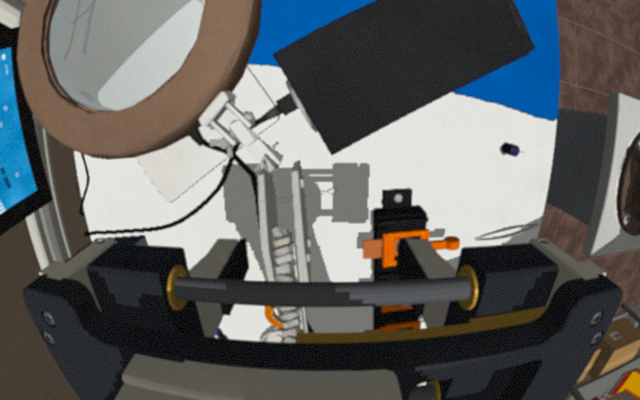

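View pics/side0.png

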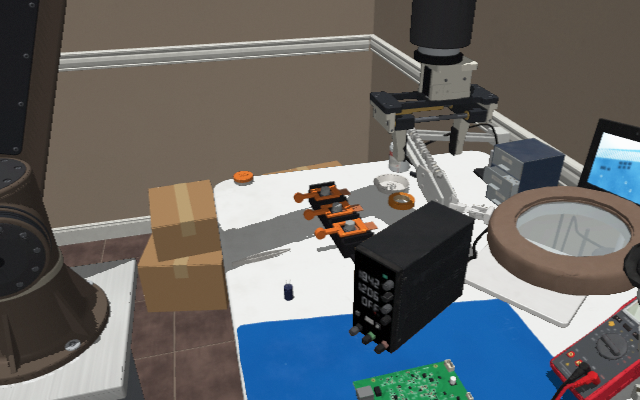

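```bash
cat > h.py <<'E'
import numpy as np, cv2
from scipy.spatial.transform import Rotation as R
from station import monitor, viewer, arm
def rot(o): return R.from_euler('xyz',o).as_matrix()
def pose():
    s=monitor.get_state(); T=np.eye(4); T[:3,:3]=rot(s['ee_rot']);T[:3,3]=s['eef_pos'];return T
def ray(f,uv,T=None):
    d=np.array([uv[0]-f['cx'],uv[1]-f['cy']]); fl=200/np.tan(np.radians(f['vfov']/2))
    if T is None:
        return np.array(f['xyz']), rot(f['orientation'])@np.array([*d/fl,1])
    r=np.hypot(*d);a=r/fl;v=np.array([*(np.sin(a)*d/r),np.cos(a)]);M=T@f['hand_eye']
    return M[:3,3],M[:3,:3]@v
def onz(f,uv,z,T=None):
    o,d=ray(f,uv,T);return o+d*(z-o[2])/d[2]
def orange(im):
    h=cv2.cvtColor(im,cv2.COLOR_BGR2HSV);return cv2.inRange(h,(5,150,100),(20,255,255))
E
python3 - <<'E'
from h import *
ims=[]
for n,(x0,y0) in {"side":(285,170),"scene":(285,180)}.items():
    f=viewer.grab_frame(n);im=f['frame'];m=orange(im)
    k,l,st,c=cv2.connectedComponentsWithStats(m)
    for i in range(1,k):
        if st[i][4]>15: print(n,st[i],c[i].round(1),onz(f,c[i],.044).round(3))
    ims.append(cv2.resize(im[y0:y0+100,x0:x0+130],None,fx=6,fy=6,interpolation=cv2.INTER_CUBIC)[:,:780])
    b=cv2.inRange(cv2.cvtColor(im,cv2.COLOR_BGR2HSV),(105,80,10),(135,255,110))
    b[:, :230]=0;b[:260]=0;b[310:]=0;b[:,350:]=0
    p=np.argwhere(b);print('cap',p.mean(0)[::-1] if len(p) else 0, onz(f,p.mean(0)[::-1],.02) if len(p) else 0)
cv2.imwrite("pics/c1.png",np.vstack([cv2.resize(i,(600,300)) if 0 else cv2.resize(i,None,fx=.5,fy=.5) for i in ims]))
E
```

```text
side [233 171  20  12 188] [242.7 176.3] [0.386 0.36  0.044]
side [294 185  48  18 303] [317.1 194.3] [0.535 0.231 0.044]
side [392 192  22  18 154] [403.7 202.7] [0.705 0.147 0.044]
side [304 201  51  19 362] [328.5 211. ] [0.541 0.156 0.044]
side [315 218  54  21 451] [341.1 229.1] [0.547 0.083 0.044]
side [609 322   5   4  17] [611.1 323.4] [ 0.871 -0.274  0.044]
cap [287.83495146 292.10679612] [ 0.41393883 -0.04702412  0.02      ]
scene [366 191  15   7  28] [372.9 193. ] [0.711 0.181 0.044]
scene [295 194  35  19 177] [309.9 203.7] [0.532 0.233 0.044]
scene [227 196  16  11 140] [234.4 200.7] [0.371 0.37  0.044]
scene [311 206  41  18 206] [329.6 214.3] [0.543 0.155 0.044]
scene [329 215  42  22 296] [348.5 225. ] [0.552 0.085 0.044]
cap [332.90322581 279.72580645] [ 0.41186813 -0.04548716  0.02      ]
```

View pics/c1.png

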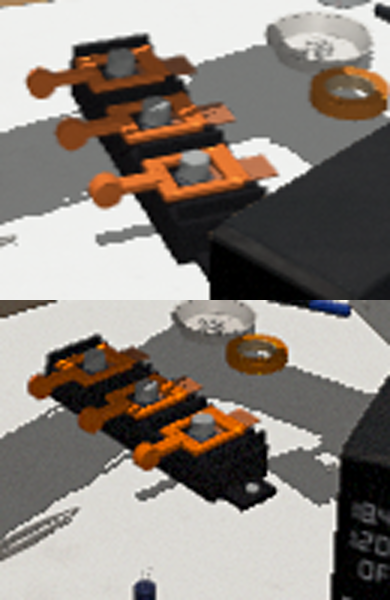

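```bash
python3 - <<'E'
from h import *
fs={n:viewer.grab_frame(n) for n in("side","scene")}
P={"bL":((325.3,187.3),(316.7,198.3),.054),"bM":((336.3,204.7),(333.7,208.3),.054),"bR":((349.7,222.3),(351.7,219),.054),
"gL":((298.3,197.3),(297.7,208.7),.041),"gM":((308.3,214),(315,219.7),.041),"gR":((319.7,232.7),(334,232.3),.041)}
for k,(a,b,z) in P.items():
    print(k,onz(fs["side"],a,z).round(4),onz(fs["scene"],b,z).round(4))
E
```

```text
bL [0.5558 0.2397 0.054 ] [0.5544 0.2326 0.054 ]
bM [0.5588 0.1603 0.054 ] [0.5605 0.1606 0.054 ]
bR [0.5658 0.0876 0.054 ] [0.5661 0.0899 0.054 ]
gL [0.4929 0.2338 0.041 ] [0.4935 0.2337 0.041 ]
gM [0.4984 0.1599 0.041 ] [0.5001 0.1591 0.041 ]
gR [0.5042 0.0861 0.041 ] [0.5055 0.0819 0.041 ]
```

>>> {"op": "move_arm", "data": {"deltas": [[[0,0,0,0,0,-0.02,0.0876],[0,0,0,0,0,-0.04,0.0876],[0,0,0,0,0,-0.06,0.0876],[0,0,6,-0.01,0.015,-0.06,0],[0,0,12,-0.03,0.03,-0.06,0],[0,0,19,-0.05,0.05,-0.06,0],[0,0,26,-0.075,0.07,-0.06,0],[0,0,33,-0.1,0.09,-0.06,0],[0,0,40,-0.13,0.1,-0.06,0],[0,0,47,-0.155,0.11,-0.06,0],[0,0,54,-0.18,0.119,-0.06,0],[0,0,60,-0.2,0.119,-0.06,0]]], "force": 20}}

```text
t: 1.35
eef_pos: [0.5545, 0.2016, 0.2655]
ee_rot: [3.141, 0.001, -2.623]
force: [0.6, 0.0, -0.3]
width: 0.0329
```

>>> {"op": "move_arm", "data": {"deltas": [[[0,0,7,-0.005,0.008,0.02,0],[0,0,14,-0.01,0.015,0.05,0],[0,0,20,-0.017,0.025,0.08,0],[0,0,26,-0.017,0.03,0.105,0],[0,0,26,-0.017,0.03,0.105,0],[0,0,26,-0.017,0.03,0.105,0]]]}}

```text
t: 1.85
eef_pos: [0.5552, 0.234, 0.1592]
ee_rot: [-3.14, -0.002, -3.068]
force: [1.0, 0.0, 0.6]
width: 0.0008
```

```bash
python3 - <<'E'
from h import *
s=monitor.get_state();print(s['eef_pos'],s['ee_rot'],s['width'],s['force'])
f=viewer.grab_frame("wrist");cv2.imwrite("pics/w1.png",f['frame'])
E
```

```text
[0.55516928 0.23403737 0.15915494] [-3.13960774e+00 -2.06962861e-03 -3.06774467e+00] 0.0008463303386529249 [1.02084081 0.02732044 0.60649808]
```

View pics/w1.png

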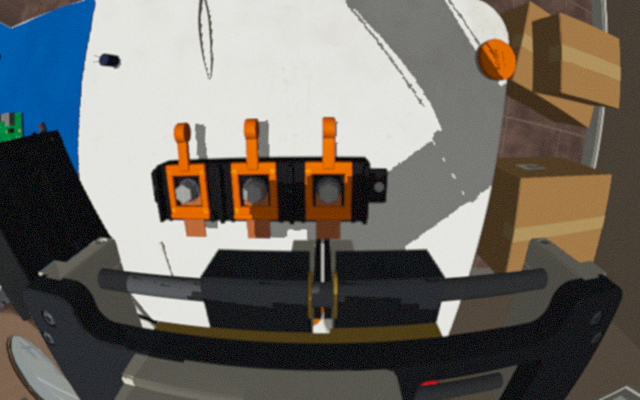

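```bash
python3 - <<'E'
from h import *
T=pose();f=viewer.grab_frame("wrist")
for n,uv,z in [("bL",(329,186),.054),("bM",(256,187),.054),("bR",(186,187),.054),("gL",(329,124),.046),("gM",(251,126),.046),("gR",(182,132),.046),("cap",(108,61),.03),("tin",(497,60),.018)]:
    print(n,onz(f,uv,z,T).round(4))
# projected TCP
p=np.linalg.inv(f['hand_eye'])@[0,0,0,1];print(p)
im=f['frame'];m=orange(im);k,l,st,c=cv2.connectedComponentsWithStats(m)
# grip columns and bolt: grey region inside
hsv=cv2.cvtColor(im,cv2.COLOR_BGR2HSV);g=cv2.inRange(hsv,(0,0,60),(180,60,190));g[:168]=0;g[210:]=0
for a,b in[(170,205),(237,275),(310,348)]:
    mm=g.copy();mm[:,:a]=0;mm[:,b:]=0
    k,l,st,c=cv2.connectedComponentsWithStats(mm);i=1+st[1:,4].argmax();print(st[i],c[i],onz(f,c[i],.052,T).round(4))
for a,b in[(165,200),(235,265),(315,345)]:
    q=np.argwhere(m[110:142,a:b]);print('tongue/grip',(q.mean(0)[::-1]+[a,110]).round(1), (q.min(0)[::-1]+[a,110]))
cv2.imwrite("pics/w1c.png",cv2.resize(im[100:260,150:370],None,fx=3.5,fy=3.5,interpolation=cv2.INTER_CUBIC))
E
```

```text
bL [0.5514 0.2391 0.054 ]
bM [0.5574 0.1684 0.054 ]
bR [0.5623 0.0934 0.054 ]
gL [0.4929 0.2346 0.046 ]
gM [0.4991 0.1601 0.046 ]
gR [0.5068 0.0867 0.046 ]
cap [ 0.423  -0.0263  0.03  ]
tin [0.3968 0.4195 0.018 ]
[0.00149777 0.02377191 0.19608519 1.        ]
[175 177  24  24 394] [185.92639594 188.3857868 ] [0.5644 0.0923 0.052 ]
[242 177  21  24 365] [251.47671233 188.97808219] [0.5603 0.1634 0.052 ]
[318 179  20  22 341] [327.55131965 189.74193548] [0.5558 0.238  0.052 ]
tongue/grip [179.8 131.6] [174 122]
tongue/grip [250.2 129.5] [244 118]
tongue/grip [328.1 128.6] [323 116]
```

View pics/w1c.png

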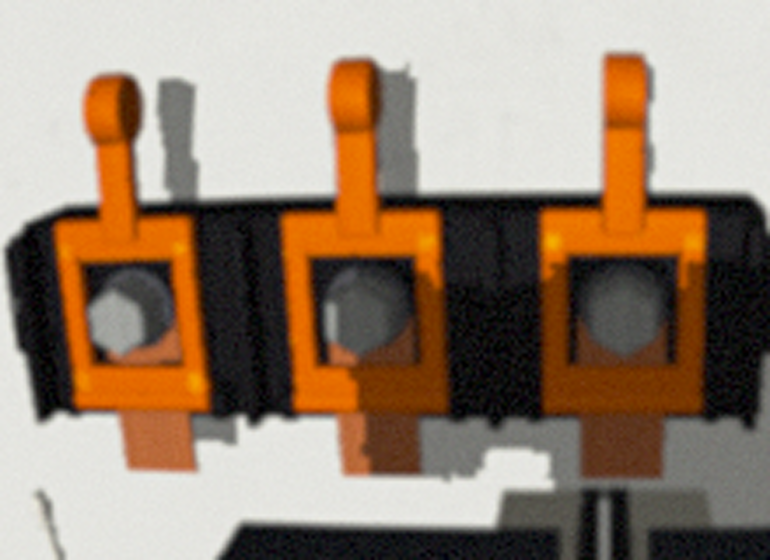

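>>> {"op": "move_arm", "data": {"deltas": [[[0,0,0,-0.001,0.003,0.02,0],[0,0,0,-0.001,0.003,0.04,0],[0,0,0,-0.001,0.003,0.06,0],[0,0,0,-0.001,0.003,0.08,0],[0,0,0,-0.001,0.003,0.095,0],[0,0,0,-0.001,0.003,0.1,0],[0,0,0,-0.001,0.003,0.1,0],[0,0,0,-0.001,0.003,0.1,0]]]}}

```text
t: 2.62
eef_pos: [0.5576, 0.2379, 0.0615]
ee_rot: [3.141, 0.002, -3.071]
force: [-0.3, 1.4, 0.9]
width: 0.0009
```

>>> {"op": "move_arm", "data": {"deltas": [[[0,0,0,0,0,0.002,0],[0,0,0,0,0,0.004,0],[0,0,0,0,0,0.006,0],[0,0,0,0,0,0.006,0]]]}}

```text
t: 2.95
eef_pos: [0.5564, 0.2375, 0.0538]
ee_rot: [3.141, 0.0, -3.072]
force: [0.6, -0.2, -0.0]
width: 0.0007
```

>>> {"op": "move_arm", "data": {"deltas": [[[0,0,0,0,0,0.0005,0],[0,0,0,0,0,0.001,0],[0,0,0,0,0,0.0015,0],[0,0,0,0,0,0.0015,0]]]}}

```text
t: 3.28
eef_pos: [0.5564, 0.2375, 0.0522]
ee_rot: [-3.141, -0.0, -3.072]
force: [0.0, -0.2, -0.5]
width: 0.0003
```

>>> {"op": "move_arm", "data": {"deltas": [[[0,0,0,0,0,0.0005,0],[0,0,0,0,0,0.001,0],[0,0,0,0,0,0.0015,0],[0,0,0,0,0,0.0015,0]]]}}

```text
t: 3.62
eef_pos: [0.5564, 0.2375, 0.0506]
ee_rot: [-3.141, -0.0, -3.072]
force: [0.3, -0.4, 0.1]
width: 0.0006
```

>>> {"op": "move_arm", "data": {"deltas": [[[0,0,0,0,0,0.0005,0],[0,0,0,0,0,0.001,0],[0,0,0,0,0,0.0015,0],[0,0,0,0,0,0.0015,0]]]}}

```text
t: 3.95
eef_pos: [0.5564, 0.2375, 0.0491]
ee_rot: [-3.142, -0.0, -3.072]
force: [-0.3, 0.0, -0.5]
width: 0.0001
```

```bash
python3 - <<'E'
from h import *
s=monitor.get_state();print(s['eef_pos'],s['force'],s['moment'])
f=viewer.grab_frame("side");cv2.imwrite("pics/s2.png",cv2.resize(f['frame'][160:260,285:415],None,fx=5,fy=5,interpolation=cv2.INTER_CUBIC))
E
```

```text
[0.55644119 0.23749295 0.04913278] [-0.32944614  0.01767733 -0.47023847] [ 0.0106071  -0.12137214 -0.00596528]
```

View pics/s2.png

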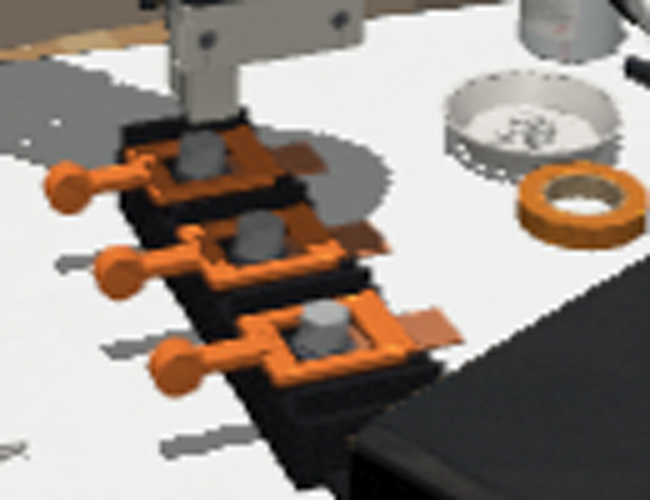

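```bash
cat >> h.py <<'E'
def proj(f,p,T=None):
    fl=200/np.tan(np.radians(f['vfov']/2))
    if T is None:
        c=rot(f['orientation']).T@(np.array(p)-f['xyz']);return c[:2]/c[2]*fl+[f['cx'],f['cy']]
    c=np.linalg.inv(T@f['hand_eye'])@[*p,1];a=np.arctan2(np.hypot(*c[:2]),c[2]);return c[:2]/np.hypot(*c[:2])*a*fl+[f['cx'],f['cy']]
E
python3 - <<'E'
from h import *
T=pose();p=T[:3,3]
for n in("side","scene"):
    f=viewer.grab_frame(n);print(n,proj(f,p),[proj(f,b).round(1) for b in((.556,.237,.054),(.561,.162,.054),(.566,.087,.054))])
    if n=="scene": cv2.imwrite("pics/sc2.png",cv2.resize(f['frame'][170:270,280:410],None,fx=5,fy=5,interpolation=cv2.INTER_CUBIC))
f=viewer.grab_frame("wrist");print(proj(f,p,T));w=f['frame'][110:270,200:460]
cv2.imwrite("pics/mix.png",np.vstack([cv2.resize(cv2.imread("pics/sc2.png"),(520,400))[40:280],cv2.resize(w,(520,320),interpolation=cv2.INTER_CUBIC)]))
E
```

```text
side [325.82557552 189.63160692] [array([325.7, 187.9]), array([337.1, 204.2]), array([349.9, 222.5])]
scene [316.3685344  198.93605018] [array([316.3, 197.5]), array([333.6, 208. ]), array([352.4, 219.5])]
[324.53084202 237.26885414]
```

View pics/mix.png

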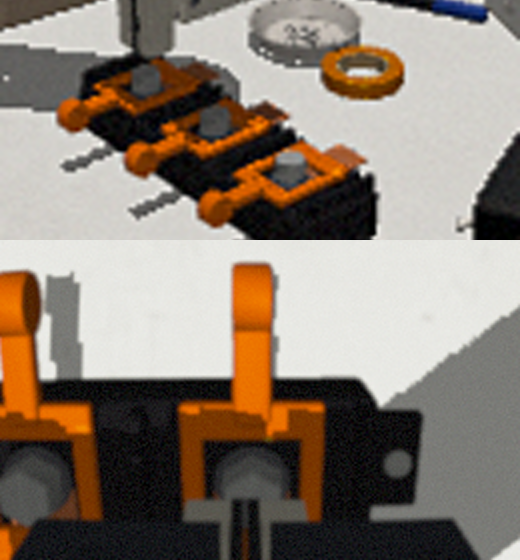

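>>> {"op": "move_arm", "data": {"deltas": [[[0,0,0,0,0,0.001,0],[0,0,0,0,0,0.002,0],[0,0,0,0,0,0.002,0]]]}}

```text
t: 4.4
eef_pos: [0.5563, 0.2374, 0.047]
ee_rot: [-3.141, -0.0, -3.072]
force: [-0.7, -0.7, 1.1]
width: 0.0005
```

>>> {"op": "move_arm", "data": {"deltas": [[[0,0,0,0,0,0.001,0],[0,0,0,0,0,0.002,0],[0,0,0,0,0,0.002,0]]]}}

```text
t: 4.65
eef_pos: [0.5564, 0.2374, 0.045]
ee_rot: [-3.141, -0.0, -3.072]
force: [0.1, -0.6, -0.1]
width: 0.0005
```

>>> {"op": "move_arm", "data": {"deltas": [[[0,0,0,0,0,0.001,0],[0,0,0,0,0,0.002,0],[0,0,0,0,0,0.002,0]]]}}

```text
t: 4.9
eef_pos: [0.5564, 0.2374, 0.043]
ee_rot: [-3.141, -0.0, -3.072]
force: [-0.4, 1.0, -1.2]
width: 0.0004
```

```bash
python3 - <<'E'
from h import *
s=monitor.get_state();print(s['eef_pos'],s['force'])
a=viewer.grab_frame("side")['frame'][165:215,285:365];w=viewer.grab_frame("wrist")['frame'][170:250,270:380]
cv2.imwrite("pics/m3.png",np.vstack([cv2.resize(a,(440,275),interpolation=cv2.INTER_CUBIC),cv2.resize(w,(440,320),interpolation=cv2.INTER_CUBIC)]))
E
```

```text
[0.55636133 0.23744178 0.04302142] [-0.3806599   0.98024328 -1.20218833]
```

View pics/m3.png

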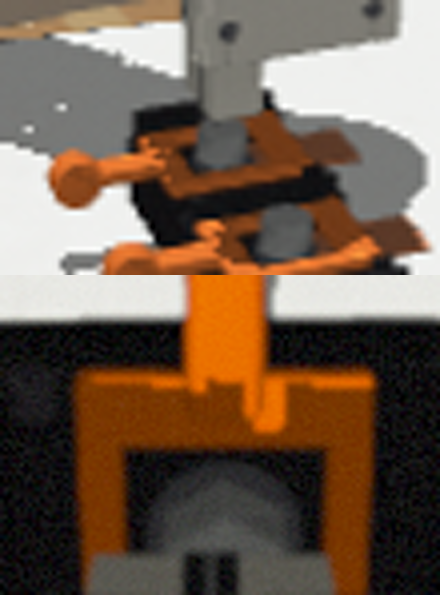

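>>> {"op": "move_arm", "data": {"deltas": [[[0,0,0,0.002,0.001,0,0],[0,0,0,0.002,0.001,0.001,0],[0,0,0,0.002,0.001,0.002,0],[0,0,0,0.002,0.001,0.002,0]]]}}

```text
t: 5.33
eef_pos: [0.5543, 0.2383, 0.0411]
ee_rot: [-3.141, -0.0, -3.072]
force: [0.4, 0.6, 0.1]
width: 0.0004
```

>>> {"op": "move_arm", "data": {"deltas": [[[0,0,0,0,0,0.001,0],[0,0,0,0,0,0.002,0],[0,0,0,0,0,0.002,0]]]}}

```text
t: 5.58
eef_pos: [0.5543, 0.2383, 0.039]
ee_rot: [-3.141, -0.0, -3.072]
force: [0.2, 0.7, -0.2]
width: 0.0003
```

>>> {"op": "move_arm", "data": {"deltas": [[[0,0,0,0,0,0.001,0],[0,0,0,0,0,0.002,0],[0,0,0,0,0,0.002,0]]]}}

```text
t: 5.83
eef_pos: [0.5543, 0.2383, 0.037]
ee_rot: [-3.141, -0.0, -3.072]
force: [-0.3, -0.1, -0.0]
width: 0.0004
```

>>> {"op": "move_arm", "data": {"deltas": [[[0,0,0,0,0,0.001,0],[0,0,0,0,0,0.002,0],[0,0,0,0,0,0.002,0]]]}}

```text
t: 6.08
eef_pos: [0.5543, 0.2383, 0.035]
ee_rot: [-3.141, -0.0, -3.072]
force: [0.0, 0.7, -0.6]
width: 0.0006
```

```bash
python3 - <<'E'
from h import *
T=pose();p=T[:3,3];o=[]
for n,(x,y) in {"side":(295,160),"scene":(287,172)}.items():
    f=viewer.grab_frame(n);print(n,proj(f,p))
    a=np.clip(f['frame'][y:y+40,x:x+70].astype(float)*1.6,0,255).astype('uint8');o.append(cv2.resize(a,None,fx=7,fy=7,interpolation=cv2.INTER_CUBIC))
cv2.imwrite("pics/m4.png",np.vstack(o))
E
```

```text
side [324.82508016 195.10934989]
scene [315.66436955 203.50857936]
```

View pics/m4.png

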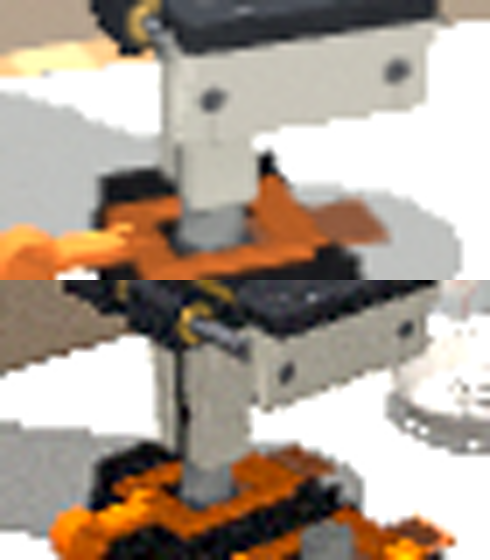

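>>> {"op": "move_arm", "data": {"deltas": [[[0,0,0,0,0,0.001,0],[0,0,0,0,0,0.0015,0],[0,0,0,0,0,0.0015,0]]]}}

```text
t: 6.43
eef_pos: [0.5544, 0.2383, 0.0336]
ee_rot: [-3.142, -0.0, -3.072]
force: [-1.1, 0.6, 0.0]
width: 0.0008
```

>>> {"op": "move_arm", "data": {"deltas": [[[0,0,0,0,0,0.001,0],[0,0,0,0,0,0.0015,0],[0,0,0,0,0,0.0015,0]]]}}

```text
t: 6.68
eef_pos: [0.5545, 0.2384, 0.0325]
ee_rot: [3.142, 0.0, -3.072]
force: [-0.3, -0.6, 2.1]
width: 0.0005
```

>>> {"op": "move_arm", "data": {"deltas": [[[0,0,0,0,0,0.001,0],[0,0,0,0,0,0.001,0],[0,0,0,0,0,0.001,0]]]}}

```text
t: 6.93
eef_pos: [0.5546, 0.2385, 0.0324]
ee_rot: [3.141, 0.001, -3.071]
force: [-4.4, -0.8, 11.1]
width: 0.0007
```

>>> {"op": "move_arm", "data": {"deltas": [[[0,0,0,0,0,-0.015,0],[0,0,0,0,0,-0.03,0],[0,0,0,0,-0.02,-0.03,0],[0,0,0,0,-0.045,-0.03,0],[0,0,0,0,-0.065,-0.03,0],[0,0,0,0,-0.075,-0.03,0],[0,0,0,0,-0.075,-0.03,0],[0,0,0,0,-0.075,-0.02,0],[0,0,0,0,-0.075,-0.01,0],[0,0,0,0,-0.075,-0.004,0],[0,0,0,0,-0.075,-0.004,0],[0,0,0,0,-0.075,-0.004,0]]]}}

```text
t: 7.93
eef_pos: [0.5592, 0.1638, 0.0342]
ee_rot: [-3.141, -0.002, -3.071]
force: [0.5, -0.1, 0.2]
width: 0.0008
```

>>> {"op": "move_arm", "data": {"deltas": [[[0,0,0,0,0,0.001,0],[0,0,0,0,0,0.002,0],[0,0,0,0,0,0.003,0],[0,0,0,0,0,0.003,0],[0,0,0,0,0,0.003,0]]]}}

```text
t: 8.35
eef_pos: [0.5597, 0.1636, 0.0324]
ee_rot: [3.141, 0.0, -3.072]
force: [-0.1, -0.3, 0.3]
width: 0.0006
```

>>> {"op": "move_arm", "data": {"deltas": [[[0,0,0,0,0,0.001,0],[0,0,0,0,0,0.001,0],[0,0,0,0,0,0.001,0]]]}}

```text
t: 8.6
eef_pos: [0.5598, 0.1637, 0.0314]
ee_rot: [3.141, 0.0, -3.072]
force: [-0.5, 0.9, 1.8]
width: 0.0005
```

>>> {"op": "move_arm", "data": {"deltas": [[[0,0,0,0,0,0.001,0],[0,0,0,0,0,0.001,0],[0,0,0,0,0,0.001,0]]]}}

```text
t: 8.85
eef_pos: [0.5598, 0.1636, 0.0303]
ee_rot: [3.142, 0.0, -3.072]
force: [-0.8, -0.1, 1.6]
width: 0.0002
```

>>> {"op": "move_arm", "data": {"deltas": [[[0,0,0,0,0,0.001,0],[0,0,0,0,0,0.002,0],[0,0,0,0,0,0.002,0]]]}}

```text
t: 9.1
eef_pos: [0.5598, 0.1636, 0.0281]
ee_rot: [3.142, 0.0, -3.072]
force: [0.4, -0.1, 1.1]
width: 0.0005
```

>>> {"op": "move_arm", "data": {"deltas": [[[0,0,0,0,0,0.001,0],[0,0,0,0,0,0.002,0],[0,0,0,0,0,0.002,0]]]}}

```text
t: 9.35
eef_pos: [0.5598, 0.1636, 0.0265]
ee_rot: [-3.142, 0.0, -3.072]
force: [-0.9, 0.9, 4.4]
width: 0.0002
```

>>> {"op": "move_arm", "data": {"deltas": [[[0,0,0,0,0,0.0005,0],[0,0,0,0,0,0.0005,0],[0,0,0,0,0,0.0005,0]]]}}

```text
t: 9.6
eef_pos: [0.5598, 0.1636, 0.0265]
ee_rot: [3.142, 0.001, -3.072]
force: [-2.0, -0.0, 8.3]
width: 0.0002
```

>>> {"op": "move_arm", "data": {"deltas": [[[0,0,0,0,0,-0.018,0],[0,0,0,0,0,-0.036,0],[0,0,0,0,-0.02,-0.036,0],[0,0,0,0,-0.045,-0.036,0],[0,0,0,0,-0.065,-0.036,0],[0,0,0,0,-0.075,-0.036,0],[0,0,0,0,-0.075,-0.036,0],[0,0,0,0,-0.075,-0.02,0],[0,0,0,0,-0.075,-0.013,0],[0,0,0,0,-0.075,-0.009,0],[0,0,0,0,-0.075,-0.009,0],[0,0,0,0,-0.075,-0.009,0]]]}}

```text
t: 10.6
eef_pos: [0.5648, 0.0891, 0.0346]
ee_rot: [-3.141, -0.001, -3.071]
force: [0.1, 0.3, 0.2]
width: 0.0002
```

>>> {"op": "move_arm", "data": {"deltas": [[[0,0,0,0,0,0.001,0],[0,0,0,0,0,0.002,0],[0,0,0,0,0,0.002,0],[0,0,0,0,0,0.002,0]]]}}

```text
t: 10.93
eef_pos: [0.565, 0.0889, 0.033]
ee_rot: [3.141, 0.0, -3.072]
force: [-0.0, -0.4, -0.8]
width: 0.0004
```

>>> {"op": "move_arm", "data": {"deltas": [[[0,0,0,0,0,0.0005,0],[0,0,0,0,0,0.001,0],[0,0,0,0,0,0.0015,0],[0,0,0,0,0,0.0015,0]]]}}

```text
t: 11.27
eef_pos: [0.5651, 0.0888, 0.0324]
ee_rot: [3.142, 0.001, -3.071]
force: [-3.8, 0.6, 8.2]
width: 0.0004
```

>>> {"op": "move_arm", "data": {"deltas": [[[0,0,0,0,0,-0.02,0],[0,0,0,0,0,-0.04,0],[0,0,0,0,0,-0.06,0],[0,0,0,0.01,0.015,-0.065,0.04],[0,0,0,0.025,0.035,-0.065,0.04],[0,0,0,0.04,0.055,-0.065,0.04],[0,0,0,0.055,0.07,-0.065,0.04],[0,0,0,0.061,0.0747,-0.065,0.04],[0,0,0,0.061,0.0747,-0.065,0.04],[0,0,0,0.061,0.0747,-0.065,0.04]]]}}

```text
t: 12.1
eef_pos: [0.499, 0.1592, 0.0965]
ee_rot: [3.141, 0.0, -3.071]
force: [-0.3, -1.0, 0.2]
width: 0.0382
```

```bash
python3 - <<'E'
from h import *
s=monitor.get_state();print(s['eef_pos'],s['ee_rot'],s['width'])
T=pose();f=viewer.grab_frame("wrist");w=f['frame'][120:280,220:440]
print(proj(f,T[:3,3],T),proj(f,T[:3,3]+[0,0,.0215],T),proj(f,(.499,.159,.041),T),proj(f,(.499,.159,.052),T))
g=viewer.grab_frame("side");a=g['frame'][150:250,285:395]
print([proj(g,T[:3,3]+[0,0,z]) for z in(0,.0215)])
cv2.imwrite("pics/m5.png",np.hstack([cv2.resize(w,(440,320),interpolation=cv2.INTER_CUBIC),cv2.resize(a,(352,320),interpolation=cv2.INTER_CUBIC)]))
E
```

```text
[0.49897837 0.15919277 0.09652744] [ 3.14142047e+00  4.73339744e-04 -3.07051942e+00] 0.038223893829227196
[324.53251212 237.27195005] [324.79385314 252.92749003] [323.80013517 208.3140329 ] [323.87075368 213.05647384]
[array([308.12999004, 190.76755349]), array([307.91272315, 181.37715847])]
```

View pics/m5.png

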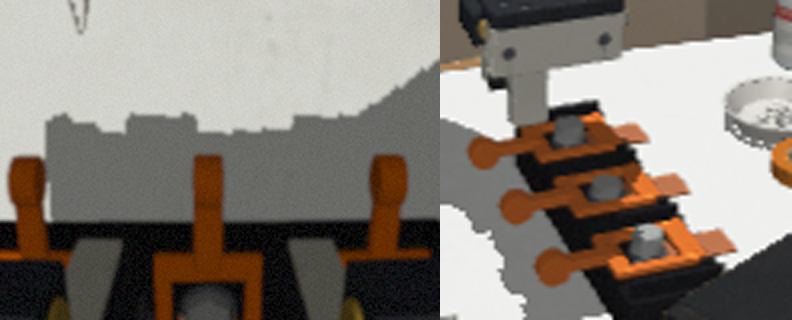

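>>> {"op": "move_arm", "data": {"deltas": [[[0,0,0,0,0,0.015,0.04],[0,0,0,0,0,0.03,0.04],[0,0,0,0,0,0.045,0.04],[0,0,0,0,0,0.055,0.04],[0,0,0,0,0,0.065,0.04],[0,0,0,0,0,0.07,0.04],[0,0,0,0,0,0.07,0.04],[0,0,0,0,0,0.07,0.04]]]}}

```text
t: 12.87
eef_pos: [0.4991, 0.1589, 0.0263]
ee_rot: [-3.141, -0.0, -3.072]
force: [0.3, 0.2, -0.2]
width: 0.0399
```

>>> {"op": "move_arm", "data": {"deltas": [[[0,0,0,0,0,0.005,0.04],[0,0,0,0,0,0.01,0.04],[0,0,0,0,0,0.015,0.04],[0,0,0,0,0,0.018,0.04],[0,0,0,0,0,0.018,0.04]]]}}

```text
t: 13.28
eef_pos: [0.4983, 0.1587, 0.0075]
ee_rot: [-3.141, -0.001, -3.072]
force: [0.1, 0.5, -0.6]
width: 0.0398
```

Free so far; close gently.

>>> {"op": "move_arm", "data": {"deltas": [[[0,0,0,0,0,0,0.025],[0,0,0,0,0,0,0.018],[0,0,0,0,0,0,0.01],[0,0,0,0,0,0,0.005],[0,0,0,0,0,0,0.005],[0,0,0,0,0,0,0.005]]], "force": 15}}

```text
t: 13.78
eef_pos: [0.4989, 0.1601, 0.0084]
ee_rot: [3.14, 0.001, -3.072]
force: [-2.7, 5.2, 0.2]
width: 0.0116
```

>>> {"op": "move_arm", "data": {"deltas": [[[0,0,0,0,0.0015,0,0.005],[0,0,0,0,0.0015,-0.004,0.005],[0,0,0,-0.0003,0.0015,-0.008,0.005],[0,0,0,-0.0014,0.0015,-0.0156,0.005],[0,0,0,-0.003,0.0015,-0.0233,0.005],[0,0,0,-0.0054,0.0015,-0.0308,0.005],[0,0,0,-0.0084,0.0015,-0.038,0.005],[0,0,0,-0.0121,0.0015,-0.045,0.005],[0,0,0,-0.0121,0.0015,-0.045,0.005],[0,0,0,-0.0121,0.0015,-0.045,0.005]]], "force": 25}}

```text
t: 14.62
eef_pos: [0.5106, 0.1612, 0.0539]
ee_rot: [3.141, -0.0, -3.072]
force: [-5.4, -0.8, 5.4]
width: 0.012
```

>>> {"op": "move_arm", "data": {"deltas": [[[0,0,0,0.001,0,-0.001,0.005],[0,0,0,-0.003,0,-0.0076,0.005],[0,0,0,-0.008,0,-0.0139,0.005],[0,0,0,-0.0133,0,-0.0196,0.005],[0,0,0,-0.0191,0,-0.0249,0.005],[0,0,0,-0.0253,0,-0.0297,0.005],[0,0,0,-0.0319,0,-0.0339,0.005],[0,0,0,-0.0319,0,-0.0339,0.005],[0,0,0,-0.0319,0,-0.0339,0.005],[0,0,0,-0.0319,0,-0.0339,0.005]]]}}

```text
t: 15.45
eef_pos: [0.5433, 0.1636, 0.0878]
ee_rot: [3.141, 0.001, -3.072]
force: [-3.3, -1.2, 3.2]
width: 0.0118
```

```bash
python3 - <<'E'
from h import *
s=monitor.get_state();print(s['eef_pos'],s['width'],s['force'])
g=viewer.grab_frame("side");a=g['frame'][140:250,275:405]
w=viewer.grab_frame("wrist")['frame'][100:280,180:470]
cv2.imwrite("pics/m6.png",np.hstack([cv2.resize(w,(406,330)),cv2.resize(a,(390,330),interpolation=cv2.INTER_CUBIC)]))
E
```

```text
[0.54326607 0.16364594 0.08781512] 0.011812002461454085 [-3.30482517 -1.18474003  3.21488612]
```

View pics/m6.png

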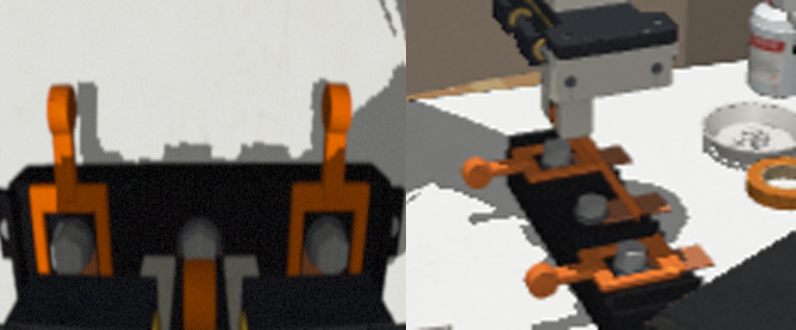

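```bash
python3 -c "
from station import arm,monitor
print(arm.job_done(),monitor.get_state()['width'],monitor.get_state()['eef_pos'])"
```

```text
the job is handed in; nothing more can be done
the job is handed in; nothing more can be done
```

The middle bolt is the loose one. Its orange guard is held open at about 60°, and I handed the job in at about 15.5 s with the fingers still holding the grip.

- **Taps, left to right:** The left bolt did not give at about 11 N. The middle bolt sank about 6 mm under a light push, then stopped at 8 N. The right bolt did not give at about 8 N.
- **Guard:** The 60° comes from how far the gripper travelled (45 mm back, 79 mm up). I did not measure the angle directly in the images. The fingers stood 11.8 mm apart on the 12 mm grip, with a steady force of about 5 N.
- **Last pictures:** The middle guard is up, its bolt visibly lower, and the left and right guards shut. The tape roll looked undisturbed, but the capacitor and flux tin were outside those close-up crops. I kept well clear of them and felt no unexpected contact.
- **Disagreements:** The fingertips met the bolts with the reported tool point about 21 mm lower than the given bolt height. The side camera also showed the tips about that much higher than the reported point. I went by touch force and set the grip height to allow for it.
- **Limits passed:** I viewed 12 pictures, two over the budget of 10. The state reading after hand-in printed no numbers, so the figures above are from just before it.

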